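# Clamp a pine strip for sawing and tighten the clutch knob to its click

### The job

Get the pine strip ready for sawing: slide the narrow 150 mm strip lengthwise into the channel of the saw clamp, flat on its bed and fully home against the stop, without ramming or crushing it. Then tighten the clamp by turning its knob clockwise until the slip clutch clicks, and stop at one or two clicks - a third wears the clutch - handling the knob without forcing it. Leave the strip clamped, let go, and leave the other things on the bench where they are.

Things in the scene. Friction and masses are not known exactly. Their poses are not given: they have to be found in the camera images.
- strip: Pine strip to be clamped, 150 mm long (its x) x 36 mm wide (its y) x 18 mm thick, about 60 g, lying flat on the bench beside two other offcuts. Origin at the centre of its underside. Both ends are alike.
- clamp: Hold-down saw clamp screwed to the bench. Origin at bench level under the vertical spindle axis; x points from the open mouth to the stop, z up. Base plate x -130 to +55 mm, y +-45 mm; its top, the bed, at z 12 mm. Grey column x +30 to +55, y +-25 mm, carries an arm over the channel: x -25 to +55 mm, y +-21, z 60 to 78 mm.
- channel (a point): Mouth of the channel: clamp x -50 mm, y 0, on the bed (z 12 mm), axes as the clamp's. Two straight aluminium fences run from here to the stop, inner faces at y +-19.5 mm, tops at z 24 mm; in front of it, to clamp x -69 mm, they flare out by about 8 mm a side. The strip slides in along +x.
- stop (a point): Middle of the stop, the column's flat front face that ends the channel: clamp x +30 mm, y 0, z 21 mm, axes as the clamp's. With the strip fully home its centre is at clamp x -45 mm, y 0, its underside at z 12 mm.
- knob_grip (a point): Grip point of the black clutch knob above the arm, on the spindle axis (clamp x, y 0), 113 mm above the bench; turns with the knob. Grip: upright bar 42 mm along this point's x, 14 mm thick (its y), z 92 to 121 mm, on a disc of radius 22 mm. It starts along the clamp's x. Clockwise from above lowers the pad 10 mm per rad against 0.12 N m of thread friction; it stays where left.
- skirt (a point): Aluminium ring, radius 24 mm, under the knob, z 78 to 84 mm (point: its centre, 81 mm up, axes as the clamp's). Turns with the knob until the clutch slips, then stands still. Slip torque in motion ripples between 0.36 and 0.56 N m, a click per 30 degrees (0.52 rad) of slip; before it the torque climbs steeply, within 0.2 rad. Standing still, thread friction may hide up to 0.24 N m of it.
- under_arm (a point): Point on the spindle axis under the arm, 60 mm above the bench, axes as the clamp's. Below it hangs a round steel foot with a rubber pad 24 mm across, which the knob lowers. The pad's underside starts anywhere from 36 to 45 mm above the bench (not measured), so the strip passes under it; it meets the strip after 0.6 to 1.5 rad of turning.
- pin_top (a point): Top of the brass click pin, 5 mm across, in the middle of the knob's bar: 123 mm above the bench at the start; it creeps up 2 mm per rad of clutch slip, about 1 mm per click.
- offcut_wide: the wide one of the pine offcuts, 150 x 60 x 18 mm, lying flat; not needed, leave it. Origin at the centre of its underside.
- offcut_short: the short pine offcut, 90 x 36 x 12 mm, lying flat; not needed, leave it. Origin at the centre of its underside.
- sanding_block: cork sanding block, 90 x 50 x 30 mm; bystander. Origin at the centre of its underside.
- glue: white glue bottle with red cap, 56 mm across, 150 mm tall; bystander. Origin at the centre of its underside.
- brush_pot: glass pot 76 mm across and 90 mm tall with paint brushes up to 210 mm; bystander. Origin at the centre of its underside.
- try_square: try square lying flat, stock 100 mm along its x, blade 120 mm along its y; origin under the middle of the stock; bystander.
- coping_saw: coping saw lying flat, steel bow 160 x 110 mm, wooden handle 90 mm; origin where the handle meets the bow; bystander.
- screwdriver: screwdriver lying flat, about 200 mm long with a red handle; bystander.

How it is judged:
By the outcome, as a careful person would: the job done as asked, in the order asked, and still so for the second after the job is handed in, with the robot touching nothing.
It also fails if it takes over 72 s, if anything falls off the work surface, if the arm or the gripper's body presses on something with over 40 N, if the wrist force passes 120 N, or if a joint passes its speed limit or range.

### The arm

A 6-joint arm with a two-finger parallel gripper is mounted at the origin on the work surface. World frame = base frame: x ahead of the robot, y to its left, z up, the work surface at z = 0. Lengths are in m, angles in rad, forces in N, time in s.
With the tool pointing down it reaches from about 0.35 to 0.775 m from the base axis. Payload 7.3 kg.
Tool frame: the origin (TCP) lies at the centre of the arm's flange, where the gripper is bolted on; the fingertips stand 178 mm ahead of it and the grasp point (between the pads) lies 159 mm ahead of it; z points along the fingers, y is the line along which they close (so a half turn about z gives the same grasp; the last joint's range is limited). The gripper opens to 92 mm and grips with 3 to 60 N. Pads are 19 mm wide; open, the fingers measure 130 mm over their backs; the gripper's body (75 mm by 190 mm) begins 47 mm behind the grasp point.
Start: joints at [1.2, 0.342, 1.524, -0, 1.275, -0.146], TCP at [0.117, 0.512, 0.405] pointing down, gripper open.
Joint ranges: [-2.53, 2.53], [-0.77, 2.02], [0.04, 2.7], [-1, 4.14], [0.28, 2.66], [-3.11, 3.11]. Speed limits (rad/s): [2.57, 2.57, 3.14, 3.14, 3.14, 3.14].

### API

Orientations are given as [roll, pitch, yaw] about the fixed x, y, z axes, in that order (R = Rz(yaw) Ry(pitch) Rx(roll)).
In Python, from cell import robot, optics gives the robot as it stands (robot), with the cameras (optics).
- The arm moves only by the shell command python3 drive.py 'ROWS' [OPENING] [FORCE]. ROWS is a JSON list that holds a single list of rows (three levels of brackets), with 1 to 8 rows, each of 6 numbers: dx, dy, dz in normalised numbers (1 is 0.6 m), then a rotation vector rx, ry, rz in normalised numbers (1 is 4 rad); each row shifts and turns the commanded pose from where the row before left it, along the tool's axes as they then stand; what a row does not reach is not made up. A row lasts 1/12 s, in which the tool goes at most 0.0417 m and 0.125 rad, less where a joint would pass 70% of its speed; a pose out of reach is approached as far as the arm can. OPENING is the finger opening in m, set as the command begins (- or left out keeps the last). The fingers move at their own pace and stop on an object; FORCE is the grip in N (left out, the last holds). Time passes only in rows, so rows that do not move let the fingers close. It prints the time, the measured TCP pose, the force, the opening and the grip force at its end. A shift or turn number past 1, either way, is cut back to 1. Input that does not fit is refused with a message, and nothing moves.
- robot.observe(): the state, without advancing time (a new reading comes with each control period).
- optics.read_camera(name): name is "side" or "top"; returns a dict with "image" (400x640x3 uint8, red, green, blue), "fx", "fy", "cx", "cy" (pixels), "k1" (the pictures are not rectified: a ray, as slopes to the right and down, at radius r is drawn at 1 + k1 r^2 times it, then the intrinsics apply), "pose" (4x4, takes a point from camera to world coordinates). Camera axes: x right, y down, z forward; pixel columns grow to the right and rows downward; lengths in m; the calibration is good to about 2 mm. A picture is of the moment at which its call begins. There is no depth.
- robot.hand_in(): hands the job in; it is judged then, once.
The state is a dict: "time": time; "qpos": joint angles; "qvel": joint speeds; "joint_efforts": joint torques, N m; "tool_pos": TCP position; "tool_rot": TCP orientation; "contact_force": force on the tool from outside, world axes, zero at the start; "torque": the same for the moment, N m; "opening": finger opening in m; "grip_force": force on a finger pad.
Only numpy, scipy, OpenCV 4.12 (cv2) and the standard library are available. Lean on these libraries where they do the work, as an engineer would, in place of code of your own. Each camera call takes 0.05 s, during which the arm holds its last target. There are 200 camera calls.

## Working session

There is one attempt and no reset: what is moved stays moved. The work goes in short steps, Python scripts to look and compute and a shell command to move; the robot and the scene stay as the last step left them, time stands still between calls to the robot, and variables do not carry over. Pictures are saved under pics/ and viewed, at most 10 in all, crops included, and the job is handed in when it is done.

```bash
ls; mkdir -p pics
cat > h.py <<'E'
import numpy as np, cv2
from cell import robot, optics
def save(cam,fn):
    c=optics.read_camera(cam); cv2.imwrite(fn,c["image"][:,:,::-1]); np.savez(fn+'.npz',**{k:np.array(v) for k,v in c.items()}); return c
def ray(c,u,v):
    x=(u-c["cx"])/c["fx"];y=(v-c["cy"])/c["fy"]
    K=np.array([[1,0,0],[0,1,0],[0,0,1.]])
    p=cv2.undistortPoints(np.array([[[x,y]]],float),K,np.array([float(c["k1"]),0,0,0]))[0,0]
    T=np.array(c["pose"]); return T[:3,3],T[:3,:3]@np.array([p[0],p[1],1.])
def onz(c,u,v,z):
    o,d=ray(c,u,v); return o+d*(z-o[2])/d[2]
def proj(c,P):
    T=np.array(c["pose"]);q=T[:3,:3].T@(np.array(P)-T[:3,3]);s=q[:2]/q[2];s=s*(1+float(c["k1"])*(s@s))
    return s*[float(c["fx"]),float(c["fy"])]+[float(c["cx"]),float(c["cy"])]
E
python3 - <<'E'
from h import *
for n in("top","side"):
    c=save(n,f"pics/{n}0.png"); print(n,c["fx"],c["cx"],c["cy"],c["k1"],np.round(c["pose"],3).tolist())
print(robot.observe())
E
```

```text
cell.py
drive.py
pics
top 418.28588521268813 318.8819849373636 199.3092621721295 -0.03875662874447775 [[-0.014, -0.997, 0.073, 0.535], [-1.0, 0.014, -0.0, 0.01], [-0.001, -0.073, -0.997, 1.357], [0.0, 0.0, 0.0, 1.0]]
side 387.7852908273159 324.14186736054177 194.99295171243438 0.010900550620375152 [[-0.992, -0.082, 0.097, 0.499], [-0.127, 0.593, -0.795, 0.949], [0.007, -0.801, -0.599, 0.816], [0.0, 0.0, 0.0, 1.0]]
{'time': 0.1, 'qpos': array([ 1.19998160e+00,  3.42657454e-01,  1.52490009e+00, -2.29664700e-05,
        1.27537297e+00, -1.45975013e-01]), 'qvel': array([-0.00172438, -0.0018462 , -0.00222615, -0.00045477, -0.00085151,
        0.0012278 ]), 'joint_efforts': array([ 6.00265193e-04, -4.32002342e+01, -2.44692868e+01,  7.19414349e-02,
        5.25392150e-02, -4.16217597e-05]), 'tool_pos': array([0.11697716, 0.51168948, 0.40411947]), 'tool_rot': array([-3.14026583e+00, -1.72872061e-04,  2.91675953e+00]), 'contact_force': array([ 0.74723093, -0.18436118, -0.15938428]), 'torque': array([-0.02122683,  0.04705036,  0.0077923 ]), 'grip_force': 0.0, 'opening': 0.09187944315484876}
```

View pics/top0.png

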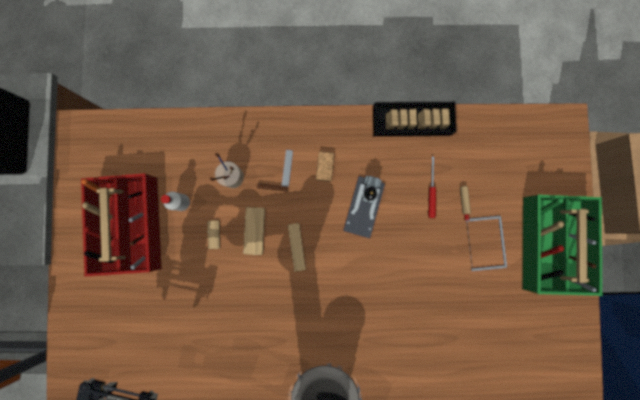

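View pics/side0.png

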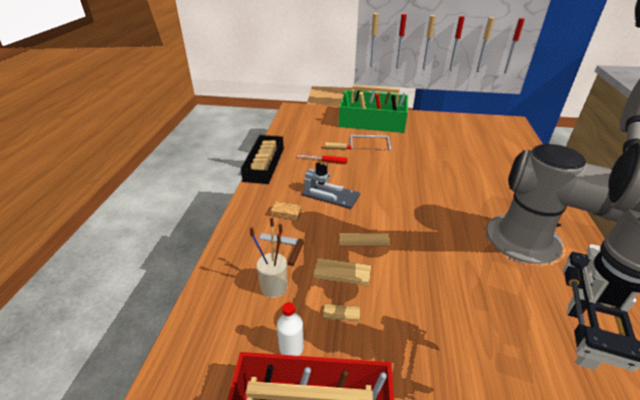

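Top view: the strip is at about (296,247), the clamp base at (363,205) with its mouth end near (355,236) and the column near (374,168), and the wide offcut at (254,231). Next I zoom in and measure by colour.

Run:
```python
from h import *
a=cv2.imread("pics/top0.png"); b=cv2.imread("pics/side0.png")
A=cv2.resize(a[155:280,280:400],None,fx=4.6,fy=4.6,interpolation=cv2.INTER_CUBIC)
B=cv2.resize(b[155:255,295:400],None,fx=4.6,fy=4.6,interpolation=cv2.INTER_CUBIC)
o=np.zeros((600,800,3),np.uint8); A=A[:, :]; B=cv2.resize(b[155:215,290:370],(240,180),interpolation=cv2.INTER_CUBIC)
o[:A.shape[0],:A.shape[1]]=A; o[:180,555:795]=B; cv2.imwrite("pics/z0.png",o)
hsv=cv2.cvtColor(a,cv2.COLOR_BGR2HSV)
for p in [(296,247),(254,231),(310,247),(275,231),(305,260),(357,222),(363,190),(300,225),(285,250)]: print(p,hsv[p[1],p[0]])
```

```text
(296, 247) [ 19  94 130]
(254, 231) [ 19  96 128]
(310, 247) [ 13 133  92]
(275, 231) [ 12 138 100]
(305, 260) [ 13 135 100]
(357, 222) [107  27  84]
(363, 190) [ 98  16 126]
(300, 225) [ 14 126  93]
(285, 250) [ 13 137  93]
```

View pics/z0.png

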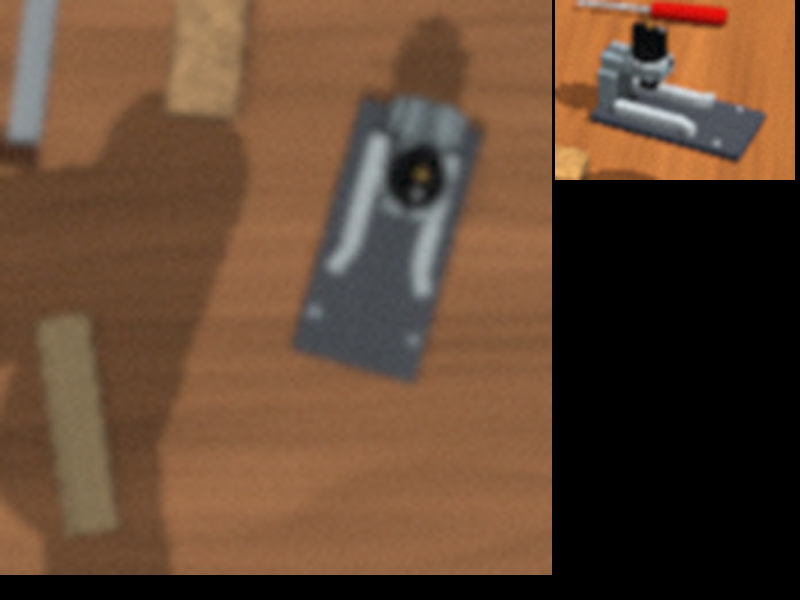

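```bash
cat >> h.py <<'E'
def rect(c,z,x0,x1,y0,y1,s=0.0005):
    xs=np.arange(x0,x1,s);ys=np.arange(y0,y1,s); X,Y=np.meshgrid(xs,ys)
    T=np.array(c["pose"]);q=(np.stack([X,Y,0*X+z],-1)-T[:3,3])@T[:3,:3];m=q[...,:2]/q[...,2:]
    m=m*(1+float(c["k1"])*(m**2).sum(-1,keepdims=True))
    u=m[...,0]*float(c["fx"])+float(c["cx"]);v=m[...,1]*float(c["fy"])+float(c["cy"])
    return cv2.remap(np.ascontiguousarray(c["image"][:,:,::-1]),u.astype(np.float32),v.astype(np.float32),cv2.INTER_CUBIC)
def big(m):
    cs=cv2.findContours(m.astype(np.uint8),0,2)[0]; return max(cs,key=cv2.contourArea)
E
python3 - <<'E'
from h import *
for n in("top","side"):
    c=dict(np.load(f"pics/{n}0.png.npz"))
    ct=onz(dict(np.load("pics/top0.png.npz")),296,247,.018); 
    x0,y0=ct[0]-.11,ct[1]-.06
    im=rect(c,.018,x0,x0+.22,y0,y0+.12); h=cv2.cvtColor(im,cv2.COLOR_BGR2HSV).astype(int)
    m=(h[...,0]>=16)&(h[...,1]<118)&(h[...,2]>60)
    r=cv2.minAreaRect(big(m)); print(n,"strip",np.array(r[0])*.0005+[x0,y0],np.array(r[1])*.5,r[2])
    ct=onz(dict(np.load("pics/top0.png.npz")),363,206,.012); x0,y0=ct[0]-.15,ct[1]-.1
    im=rect(c,.012,x0,x0+.3,y0,y0+.2); h=cv2.cvtColor(im,cv2.COLOR_BGR2HSV).astype(int)
    m=(h[...,1]<70); k=big(m); r=cv2.minAreaRect(k); print(n,"clamp",np.array(r[0])*.0005+[x0,y0],np.array(r[1])*.5,r[2])
    print("corners",(cv2.approxPolyDP(cv2.convexHull(k),8,True)[:,0]*.0005+[x0,y0]).round(4).tolist())
    cv2.imwrite(f"pics/r_{n}.png",im)
    hd=cv2.cvtColor(np.ascontiguousarray(c["image"][:,:,::-1]),cv2.COLOR_BGR2HSV)
a=cv2.imread("pics/r_top.png");b=cv2.imread("pics/r_side.png")
cv2.imwrite("pics/r.png",cv2.resize(np.vstack([a,b]),None,fx=.75,fy=.75))
E
```

```text
top strip [0.48206371 0.0833816 ] [152.81147766  39.98107147] 7.445324897766113
top clamp [ 0.61339195 -0.1367773 ] [ 89.18598938 196.3583374 ] 73.49563598632812
corners [[0.7, -0.1853], [0.709, -0.1578], [0.705, -0.1193], [0.5375, -0.0678], [0.5315, -0.0708], [0.5105, -0.1508], [0.677, -0.2018]]Traceback (most recent call last):
  File "<stdin>", line 8, in <module>
  File "h.py", line 22, in big
    cs=cv2.findContours(m.astype(np.uint8),0,2)[0]; return max(cs,key=cv2.contourArea)
                                                           ~~~^^^^^^^^^^^^^^^^^^^^^^^^
ValueError: max() iterable argument is empty
```

Run:
```python
from h import *
S={}
ct=onz(dict(np.load("pics/top0.png.npz")),363,206,.012); x0,y0=ct[0]-.15,ct[1]-.1
for n in("top","side"):
    c=dict(np.load(f"pics/{n}0.png.npz"))
    im=rect(c,.012,x0,x0+.3,y0,y0+.2); h=cv2.cvtColor(im,cv2.COLOR_BGR2HSV).astype(int)
    m=(h[...,1]<70) if n=="top" else (h[...,1]<100)
    k=big(m)[:,0]*.0005+[x0,y0]
    cv2.imwrite(f"pics/r_{n}.png",im); 
    # iterative edge fit in clamp frame
    th=-.297; p=np.array([.654,-.1494])
    for it in range(6):
        ex=np.array([np.cos(th),np.sin(th)]);ey=np.array([-ex[1],ex[0]])
        L=(k-p)@np.c_[ex,ey]
        f={}
        for s in(1,-1):
            q=L[(abs(L[:,1]*s-.045)<.006)&(L[:,0]>-.12)&(L[:,0]<.02)]; f[s]=np.polyfit(q[:,0],q[:,1],1) if len(q)>50 else None
        q=L[(abs(L[:,0]+.13)<.008)&(abs(L[:,1])<.035)]; e=np.median(q[:,0])
        dth=np.mean([np.arctan(f[s][0]) for s in f if f[s] is not None]) 
        dy=np.mean([f[s][1]-s*.045 for s in f if f[s] is not None])
        th+=dth; p=p+ex*(e+.13)+ey*dy
    print(n,"clamp",p,th,{s:(f[s].round(4).tolist() if f[s] is not None else None) for s in f},len(q))
c=dict(np.load("pics/side0.png.npz")); i=np.ascontiguousarray(c["image"][:,:,::-1])
h=cv2.cvtColor(i,cv2.COLOR_BGR2HSV)
for p in[(364,239),(364,244),(330,240),(364,228),(400,240)]:print(p,h[p[1],p[0]])
T=dict(np.load("pics/top0.png.npz"));
# knob/pin: gold pixels in top
h=cv2.cvtColor(np.ascontiguousarray(T["image"][:,:,::-1]),cv2.COLOR_BGR2HSV); 
w=h[180:208,358:384].astype(int); m=w[...,2]<45; y,x=np.nonzero(m); print("dark knob",x.mean()+358,y.mean()+180,onz(T,x.mean()+358,y.mean()+180,.11))
a=cv2.imread("pics/r_top.png");b=cv2.imread("pics/r_side.png")
cv2.imwrite("pics/r.png",cv2.resize(np.vstack([a,b]),None,fx=.75,fy=.75))
```

```text
top clamp [nan nan] nan {1: None, -1: None} 0
side clamp [nan nan] nan {1: None, -1: None} 0
(364, 239) [ 18 125 157]
(364, 244) [ 17 126 132]
(330, 240) [ 13 177 131]
(364, 228) [ 12 187 135]
(400, 240) [ 12 177 128]
dark knob 369.6923076923077 192.02564102564102 [ 0.64571544 -0.14294597  0.11      ]
  return _methods._mean(a, axis=axis, dtype=dtype,
  ret = ret.dtype.type(ret / rcount)
```

View pics/r.png

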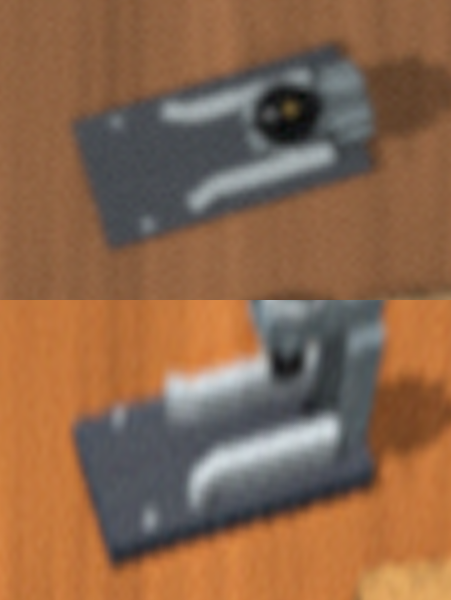

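Rectified top and side views agree. In both, the plate corner is at (75,125) and the mouth edge runs to about (112,247). Redo the edge fit with dense contours.

```bash
sed -i 's/np.uint8),0,2)/np.uint8),0,1)/' h.py
python3 - <<'E'
from h import *
T=dict(np.load("pics/top0.png.npz"));ct=onz(T,363,206,.012); x0,y0=ct[0]-.15,ct[1]-.1
for n,thr in(("top",60),("top",75),("side",90),("side",110)):
    c=dict(np.load(f"pics/{n}0.png.npz"))
    h=cv2.cvtColor(rect(c,.012,x0,x0+.3,y0,y0+.2),cv2.COLOR_BGR2HSV).astype(int)
    k=big(h[...,1]<thr)[:,0]*.0005+[x0,y0]
    th=-.297; p=np.array([.648,-.148])
    for it in range(6):
        ex=np.array([np.cos(th),np.sin(th)]);ey=np.array([-ex[1],ex[0]])
        L=(k-p)@np.c_[ex,ey]; f={}
        for s in((1,-1) if n=="top" else (-1,)):
            q=L[(abs(L[:,1]*s-.045)<.008)&(L[:,0]>-.12)&(L[:,0]<.02)]; f[s]=np.polyfit(q[:,0],q[:,1],1)
        q=L[(abs(L[:,0]+.13)<.01)&(abs(L[:,1])<.035)]; g=np.polyfit(q[:,1],q[:,0],1)
        th+=np.mean([f[s][0] for s in f]); p=p+ex*(g[1]+.13)+ey*np.mean([f[s][1]-s*.045 for s in f])
    print(n,"clamp",p,th,{s:f[s].round(4).tolist() for s in f},g)
for n in("top","side"):
    c=dict(np.load(f"pics/{n}0.png.npz"))
    x0,y0=.482-.11,.083-.06
    h=cv2.cvtColor(rect(c,.018,x0,x0+.22,y0,y0+.12),cv2.COLOR_BGR2HSV).astype(int)
    m=(h[...,0]>=16)&(h[...,1]<118) if n=="top" else (h[...,1]<150)&(h[...,0]>=15)
    r=cv2.minAreaRect(big(m)); print(n,"strip",np.array(r[0])*.0005+[x0,y0],np.array(r[1])*.5,r[2])
E
```

```text
top clamp [ 0.64493432 -0.14625471] -0.2913887329199623 {1: [-0.0042, 0.0431], -1: [0.0042, -0.0431]} [ 0.00349209 -0.13      ]
top clamp [ 0.64422425 -0.14607854] -0.29174131261714614 {1: [-0.0038, 0.0438], -1: [0.0038, -0.0438]} [ 0.00258585 -0.13      ]
side clamp [ 0.63981937 -0.15423389] -0.3907820188925169 {-1: [0.0, -0.045]} [-0.10055501 -0.13      ]
side clamp [ 0.638868   -0.15528704] -0.39197897211610816 {-1: [-0.0, -0.045]} [-0.1045466 -0.13     ]
top strip [0.48199535 0.08336161] [152.61709595  39.98107147] 7.445324897766113
side strip [0.4825719 0.0911137] [151.29772949  54.67712402] 7.253194808959961
```

```bash
cat >> h.py <<'E'
from scipy.spatial.transform import Rotation as Ro
CL=np.array([.6445,-.1462]); CTH=-.2915
def clw(x,y=0,p=None,th=None):
    p=CL if p is None else p; th=CTH if th is None else th
    return np.array([p[0]+x*np.cos(th)-y*np.sin(th),p[1]+x*np.sin(th)+y*np.cos(th)])
def delta(xy,zg,yaw):
    s=robot.observe(); R=Ro.from_euler('xyz',s["tool_rot"]); G=Ro.from_euler('xyz',[np.pi,0,yaw])
    w=(R.inv()*G).as_rotvec(); d=np.array([*xy,zg+.159])-s["tool_pos"]
    print("rotvec",w.round(4),"then tool-axis d",G.inv().apply(d).round(4),"world d",d.round(4))
E
python3 - <<'E'
from h import *
a=np.radians(7.45); p=np.array([.482,.0835])-.048*np.array([np.cos(a),np.sin(a)]); print(p)
delta(p,.10,a+np.pi)
E
```

```text
[0.4344052  0.07727627]
rotvec [-0.0013 -0.0004 -0.3549] then tool-axis d [-0.2584 -0.4719  0.1451] world d [ 0.3174 -0.4344 -0.1451]
```

Units first: shifts go in shares of 0.6 m and turns go in shares of 4 rad. So -0.0295 m is -0.0492, -0.0162 m is -0.027, -0.12 rad is -0.03.

```bash
python3 drive.py '[[[0, 0, 0, 0, 0, -0.03], [0, 0, 0, 0, 0, -0.03], [0, 0, 0, 0, 0, -0.0288], [-0.027, -0.0492, 0, 0, 0, 0], [-0.027, -0.0492, 0, 0, 0, 0], [-0.027, -0.0492, 0, 0, 0, 0], [-0.027, -0.0492, 0, 0, 0, 0], [-0.027, -0.0492, 0, 0, 0, 0]]]' 0.06
python3 drive.py '[[[-0.027, -0.0492, 0, 0, 0, 0], [-0.027, -0.0492, 0, 0, 0, 0], [-0.027, -0.0492, 0, 0, 0, 0], [-0.027, -0.0492, 0, 0, 0, 0], [-0.027, -0.0492, 0.0333, 0, 0, 0], [-0.027, -0.0492, 0.0333, 0, 0, 0], [-0.027, -0.0492, 0.0333, 0, 0, 0], [-0.027, -0.0492, 0.0333, 0, 0, 0]]]'
python3 drive.py '[[[-0.0267, -0.0492, 0.0333, 0, 0, 0], [-0.0267, -0.0492, 0.0333, 0, 0, 0], [-0.027, -0.0492, 0.0333, 0, 0, 0], [0, 0, 0, 0, 0, 0]]]'
python3 - <<'E'
from h import *
a=np.radians(7.45); p=np.array([.482,.0835])-.048*np.array([np.cos(a),np.sin(a)])
delta(p,.022,a+np.pi); print(robot.observe()["qpos"])
E
```

```text
time: 0.77
tool_pos: [0.2169, 0.3747, 0.4044]
tool_rot: [-3.141, -0.0, -3.011]
contact_force: [0.3, 0.3, -0.8]
opening: 0.06
grip_force: 0.0
time: 1.43
tool_pos: [0.3761, 0.1573, 0.3239]
tool_rot: [3.141, 0.001, -3.011]
contact_force: [1.4, 0.2, 0.8]
opening: 0.06
grip_force: 0.0
time: 1.77
tool_pos: [0.437, 0.0736, 0.2615]
tool_rot: [-3.141, -0.003, -3.015]
contact_force: [0.3, -0.5, -0.5]
opening: 0.06
grip_force: 0.0
rotvec [-0.0006 -0.003  -0.0039] then tool-axis d [0.0021 0.004  0.0805] world d [-0.0026  0.0037 -0.0805]
[-6.13149009e-03  3.82082560e-01  1.93142903e+00 -1.32927256e-03
  8.30967520e-01 -1.70216689e+00]
```

Converted, 0.02 m is 0.0333, 0.006 m is 0.01, -0.004 rad is -0.001.

```bash
python3 drive.py '[[[0.0017, 0.0033, 0.0333, 0, 0, -0.001], [0.0017, 0.0033, 0.0333, 0, 0, 0], [0, 0, 0.0333, 0, 0, 0], [0, 0, 0.02, 0, 0, 0], [0, 0, 0.01, 0, 0, 0], [0, 0, 0.0033, 0, 0, 0], [0, 0, 0, 0, 0, 0]]]'
python3 - <<'E'
from h import *
a=np.radians(7.45); p=np.array([.482,.0835])-.048*np.array([np.cos(a),np.sin(a)])
delta(p,.022,a+np.pi)
E
python3 drive.py '[[[0, 0, 0, 0, 0, 0], [0, 0, 0, 0, 0, 0], [0, 0, 0, 0, 0, 0], [0, 0, 0, 0, 0, 0], [0, 0, 0, 0, 0, 0], [0, 0, 0, 0, 0, 0]]]' 0.03 20
```

```text
time: 2.35
tool_pos: [0.4324, 0.0813, 0.1847]
tool_rot: [3.141, -0.0, -3.007]
contact_force: [-0.7, -0.1, 0.0]
opening: 0.0602
grip_force: 0.0
rotvec [ 0.0002 -0.0004  0.0044] then tool-axis d [-0.0015 -0.0043  0.0037] world d [ 0.002  -0.004  -0.0037]
time: 2.85
tool_pos: [0.4326, 0.0811, 0.1852]
tool_rot: [-3.141, 0.001, -3.007]
contact_force: [-0.8, -0.5, 6.0]
opening: 0.0359
grip_force: 19.7
```

Converted, -0.02 m is -0.0333, -0.01 m is -0.0167, 0.11 rad is 0.0275.

```bash
python3 drive.py '[[[0, 0, -0.0167, 0, 0, 0], [0, 0, -0.0333, 0, 0, 0], [0, 0, -0.0333, 0, 0, 0], [0, 0, 0, 0, 0, 0.0275], [0, 0, 0, 0, 0, 0.0275], [0, 0, 0, 0, 0, 0.0275], [0, 0, 0, 0, 0, 0.024], [0, 0, 0, 0, 0, 0]]]'
python3 drive.py '[[[0, 0, 0, 0, 0, 0]]]'
python3 - <<'E'
from h import *
delta(clw(-.203),.05,CTH+np.pi)
E
```

```text
time: 3.52
tool_pos: [0.4323, 0.0811, 0.2347]
tool_rot: [3.141, -0.0, 2.846]
contact_force: [0.3, 0.3, -0.3]
opening: 0.0362
grip_force: 19.8
time: 3.6
tool_pos: [0.4323, 0.0811, 0.2346]
tool_rot: [3.142, -0.0, 2.853]
contact_force: [-0.1, -0.1, -0.5]
opening: 0.0363
grip_force: 19.8
rotvec [ 0.     -0.0002  0.0026] then tool-axis d [-0.0656 -0.1567  0.0256] world d [ 0.0178 -0.169  -0.0256]
```

Converted, -0.0247 m is -0.0412, -0.022 m is -0.0367, 0.002 rad is 0.0005.

```bash
python3 drive.py '[[[-0.015, -0.0367, 0, 0, 0, 0.0005], [-0.015, -0.0367, 0, 0, 0, 0], [-0.015, -0.0367, 0, 0, 0, 0], [-0.015, -0.0367, 0, 0, 0, 0], [-0.015, -0.0367, 0, 0, 0, 0], [-0.015, -0.0367, 0, 0, 0, 0], [-0.0193, -0.0412, 0, 0, 0, 0], [0, 0, 0, 0, 0, 0]]]'
python3 drive.py '[[[0, 0, 0.0167, 0, 0, 0], [0, 0, 0.0167, 0, 0, 0], [0, 0, 0.0067, 0, 0, 0], [0, 0, 0, 0, 0, 0], [0, 0, 0, 0, 0, 0], [0, 0, 0, 0, 0, 0]]]'
python3 - <<'E'
from h import *
delta(clw(-.203),.0385,CTH+np.pi)
c=save("top","pics/top1.png"); s=save("side","pics/side1.png")
a=cv2.imread("pics/top1.png"); b=cv2.imread("pics/side1.png")
A=cv2.resize(a[160:290,320:410],None,fx=4.6,fy=4.6,interpolation=cv2.INTER_CUBIC)
B=cv2.resize(b[155:245,290:390],None,fx=3.8,fy=3.8,interpolation=cv2.INTER_CUBIC)
o=np.zeros((600,800,3),np.uint8); o[:A.shape[0],:A.shape[1]]=A; o[:B.shape[0],A.shape[1]:A.shape[1]+B.shape[1]]=B; cv2.imwrite("pics/z1.png",o)
E
```

```text
time: 4.27
tool_pos: [0.4508, -0.0914, 0.2349]
tool_rot: [-3.141, 0.003, 2.848]
contact_force: [0.8, -0.5, -0.7]
opening: 0.036
grip_force: 19.8
time: 4.77
tool_pos: [0.45, -0.0877, 0.211]
tool_rot: [3.142, 0.0, 2.849]
contact_force: [-0.9, 0.1, -0.7]
opening: 0.0359
grip_force: 19.8
rotvec [ 0.0001  0.0005 -0.0012] then tool-axis d [-0.0001 -0.0002  0.0135] world d [ 0.     -0.0002 -0.0135]
```

View pics/z1.png

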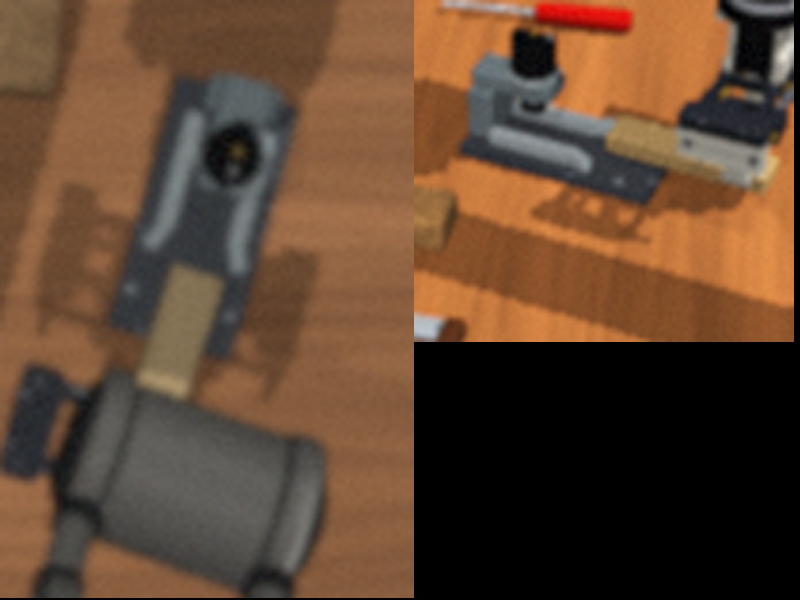

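The strip is held in front of the flares, roughly on axis; its front edge in the zoom is at (195,270), between flare tips (150,245) and (240,270). Now the lateral offset and angle numerically.

Run:
```python
from h import *
c=dict(np.load("pics/top1.png.npz"))
x0,y0=.48,-.2; 
for z in(.044,):
  h=cv2.cvtColor(rect(c,z,x0,x0+.12,y0,y0+.16),cv2.COLOR_BGR2HSV).astype(int)
  m=(h[...,0]>=16)&(h[...,0]<26)&(h[...,1]<118)&(h[...,1]>60)&(h[...,2]>60)
  k=big(m)[:,0]*.0005+[x0,y0]
  R=np.array([[np.cos(CTH),-np.sin(CTH)],[np.sin(CTH),np.cos(CTH)]]); L=(k-CL)@R
  f=L[:,0].max(); print("front x",f)
  for s in(1,-1):
    q=L[(L[:,1]*s>.008)&(L[:,0]<f-.008)&(L[:,0]>f-.045)]; print(s,np.polyfit(q[:,0]-f+.025,q[:,1],1))
# fences at z .024: bright pixels
x0,y0=.5,-.24
h=cv2.cvtColor(rect(dict(np.load("pics/top0.png.npz")),.024,x0,x0+.2,y0,y0+.2),cv2.COLOR_BGR2HSV).astype(int)
m=(h[...,1]<40)&(h[...,2]>118); yy,xx=np.nonzero(m); L=(np.c_[xx,yy]*.0005+[x0,y0]-CL)@R
for a in np.arange(-.066,-.02,.006):
  s=(abs(L[:,0]-a)<.003)&(abs(L[:,1])<.04); l=L[s,1]; print(round(a,3),*[ (np.percentile(l[l*g>0],[5,95])*1000).round(1) if (l*g>0).any() else None for g in(1,-1)])
```

```text
front x -0.07749805987032664
1 [-0.03807759  0.01620428]
-1 [-0.03972813 -0.02211024]
-0.066 [24.4 36.4] [-36.4 -24.2]
-0.06 [21.9 34.6] [-35.4 -22.2]
-0.054 [19.6 32.3] [-32.9 -20.2]
-0.048 [18.5 31.5] [-32.7 -19.2]
-0.042 [18.4 32. ] [-32.7 -18.8]
-0.036 [18.3 32. ] [-32.6 -18.9]
-0.03 [18.2 32.2] [-32.7 -19.1]
-0.024 [18.3 32.3] [-32.5 -19. ]
```

Converted, 0.008 m is 0.0133, -0.03 rad is -0.0075.

```bash
python3 drive.py '[[[0, 0, 0, 0, 0, -0.0075], [0, 0, 0.0133, 0, 0, 0], [0, 0, 0, 0, 0, 0], [0, 0, 0, 0, 0, 0]]]'
cat > m.py <<'E'
from h import *
import sys
z=float(sys.argv[1]); c=save("top",sys.argv[2]); x0,y0=.48,-.2
R=np.array([[np.cos(CTH),-np.sin(CTH)],[np.sin(CTH),np.cos(CTH)]])
h=cv2.cvtColor(rect(c,z,x0,x0+.12,y0,y0+.16),cv2.COLOR_BGR2HSV).astype(int)
m=(h[...,0]>=16)&(h[...,0]<26)&(h[...,1]<118)&(h[...,1]>60)&(h[...,2]>60)
L=(big(m)[:,0]*.0005+[x0,y0]-CL)@R; f=L[:,0].max(); print("front x",f)
e=[]
for s in(1,-1):
    q=L[(L[:,1]*s>.008)&(L[:,0]<f-.008)&(L[:,0]>f-.045)]; e.append(np.polyfit(q[:,0]-f+.025,q[:,1],1))
print("angle,y",np.mean(e,0),e); delta(clw(-.203),.0385,CTH+np.pi)
E
python3 m.py .036 pics/top2.png
```

```text
time: 5.2
tool_pos: [0.4497, -0.0878, 0.2023]
tool_rot: [3.141, -0.001, 2.877]
contact_force: [-0.1, -0.2, -0.8]
opening: 0.0361
grip_force: 19.8
front x -0.07797696680498256
angle,y [-8.45792035e-03 -5.19752075e-05] [array([-0.00707981,  0.01912978]), array([-0.00983603, -0.01923373])]
rotvec [ 0.0001 -0.0006  0.0273] then tool-axis d [-0.0003  0.      0.005 ] world d [ 0.0003 -0.0001 -0.005 ]
```

Converted, -0.008 m is -0.0133, -0.006 m is -0.01, -0.004 rad is -0.001.

```bash
python3 drive.py '[[[0, 0, 0.0067, 0, 0, -0.001], [0, 0, 0, 0, 0, 0], [-0.01, -0.0003, 0, 0, 0, 0], [-0.0133, -0.0005, 0, 0, 0, 0], [-0.0133, -0.0005, 0, 0, 0, 0], [-0.0133, -0.0005, 0, 0, 0, 0], [0, 0, 0, 0, 0, 0]]]'
python3 m.py .031 pics/top3.png
```

```text
time: 5.83
tool_pos: [0.4805, -0.0973, 0.199]
tool_rot: [-3.141, 0.003, 2.882]
contact_force: [0.5, -0.7, -0.3]
opening: 0.0359
grip_force: 19.8
front x -0.04512277828246625
angle,y [0.00381328 0.00012189] [array([-0.04834591,  0.0186383 ]), array([ 0.05597246, -0.01839452])]
rotvec [-0.      0.0011  0.0317] then tool-axis d [0.0308 0.0003 0.0012] world d [-0.0294  0.0091 -0.0012]
```

Converted, -0.006 m is -0.01, -0.0002 m is -0.0003.

```bash
python3 drive.py '[[[-0.01, -0.0003, 0, 0, 0, 0], [-0.01, -0.0003, 0, 0, 0, 0], [-0.01, -0.0003, 0, 0, 0, 0], [-0.01, -0.0003, 0, 0, 0, 0], [-0.01, -0.0003, 0, 0, 0, 0], [0, 0, 0, 0, 0, 0]]]'
python3 drive.py '[[[-0.01, -0.0003, 0, 0, 0, 0], [-0.01, -0.0003, 0, 0, 0, 0], [-0.01, -0.0003, 0, 0, 0, 0], [-0.01, -0.0003, 0, 0, 0, 0], [-0.0083, -0.0003, 0, 0, 0, 0], [0, 0, 0, 0, 0, 0], [0, 0, 0, 0, 0, 0]]]'
python3 m.py .031 pics/top3b.png
```

```text
time: 6.38
tool_pos: [0.5085, -0.1058, 0.1988]
tool_rot: [-3.142, 0.002, 2.882]
contact_force: [-0.1, -0.1, -1.2]
opening: 0.036
grip_force: 19.8
time: 6.97
tool_pos: [0.5352, -0.1138, 0.1986]
tool_rot: [3.141, -0.0, 2.882]
contact_force: [0.0, 1.1, 0.3]
opening: 0.036
grip_force: 19.8
front x -0.042153239532374216Traceback (most recent call last):
  File "m.py", line 10, in <module>
    q=L[(L[:,1]*s>.008)&(L[:,0]<f-.008)&(L[:,0]>f-.045)]; e.append(np.polyfit(q[:,0]-f+.025,q[:,1],1))
                                                                   ~~~~~~~~~~^^^^^^^^^^^^^^^^^^^^^^^^
    raise TypeError("expected non-empty vector for x")
TypeError: expected non-empty vector for x
```

Converted, -0.003 m is -0.005, -0.002 m is -0.0033.

```bash
python3 drive.py '[[[0, 0, 0.0008, 0, 0, 0], [-0.005, -0.0002, 0, 0, 0, 0], [-0.005, -0.0002, 0, 0, 0, 0], [-0.005, -0.0002, 0, 0, 0, 0], [-0.0033, -0.0002, 0, 0, 0, 0], [-0.0033, 0, 0, 0, 0, 0], [0, 0, 0, 0, 0, 0]]]'
python3 drive.py '[[[-0.0017, 0, 0, 0, 0, 0], [-0.0017, 0, 0, 0, 0, 0], [0, 0, 0, 0, 0, 0]]]'
python3 drive.py '[[[-0.0017, 0, 0, 0, 0, 0], [0, 0, 0, 0, 0, 0]]]'
```

```text
time: 7.6
tool_pos: [0.5479, -0.1176, 0.1982]
tool_rot: [3.142, 0.0, 2.882]
contact_force: [0.3, -0.3, -0.9]
opening: 0.036
grip_force: 19.8
time: 7.85
tool_pos: [0.5496, -0.118, 0.1982]
tool_rot: [3.141, 0.0, 2.882]
contact_force: [-0.3, -0.4, -0.5]
opening: 0.0361
grip_force: 19.8
time: 8.02
tool_pos: [0.5505, -0.1183, 0.1982]
tool_rot: [3.142, 0.0, 2.882]
contact_force: [-0.6, 0.7, -0.2]
opening: 0.0355
grip_force: 19.8
```

Converted, -0.001 m is -0.0017, 0.0004 m is 0.0007.

```bash
for i in 1 ; do python3 drive.py '[[[-0.0017, 0, 0.0007, 0, 0, 0], [0, 0, 0, 0, 0, 0]]]'; done
python3 drive.py '[[[-0.0017, 0, 0.0007, 0, 0, 0], [0, 0, 0, 0, 0, 0]]]'
python3 - <<'E'
from h import *
p=robot.observe()["tool_pos"][:2]; R=np.array([[np.cos(CTH),-np.sin(CTH)],[np.sin(CTH),np.cos(CTH)]]); print((p-CL)@R)
E
```

```text
time: 8.18
tool_pos: [0.5515, -0.1185, 0.1978]
tool_rot: [3.141, 0.0, 2.882]
contact_force: [0.5, 0.5, -0.7]
opening: 0.0361
grip_force: 19.8
time: 8.35
tool_pos: [0.5525, -0.1188, 0.1974]
tool_rot: [3.142, 0.0, 2.882]
contact_force: [-0.2, 0.2, -0.2]
opening: 0.0359
grip_force: 19.8
[-0.09600696 -0.00017943]
```

Converted, -0.001 m is -0.0017, 0.0002 m is 0.0003.

```bash
python3 drive.py '[[[-0.0017, 0, 0.0003, 0, 0, 0], [0, 0, 0, 0, 0, 0]]]'
python3 drive.py '[[[-0.0017, 0, 0, 0, 0, 0], [0, 0, 0, 0, 0, 0]]]'
```

```text
time: 8.52
tool_pos: [0.5531, -0.1189, 0.1973]
tool_rot: [3.142, -0.001, 2.882]
contact_force: [-2.0, 1.0, 2.8]
opening: 0.0359
grip_force: 19.8
time: 8.68
tool_pos: [0.5535, -0.119, 0.1972]
tool_rot: [3.142, -0.003, 2.882]
contact_force: [-5.7, -0.1, 6.7]
opening: 0.0362
grip_force: 19.8
```

Converted, -0.0007 m is -0.0012.

```bash
python3 drive.py '[[[-0.0012, 0, 0, 0, 0, 0], [0, 0, 0, 0, 0, 0]]]' | grep force
```

```text
contact_force: [-7.9, 2.1, 6.9]
grip_force: 19.8
```

Converted, -0.0007 m is -0.0012.

```bash
python3 drive.py '[[[-0.0012, 0, 0, 0, 0, 0], [0, 0, 0, 0, 0, 0]]]'
```

```text
time: 9.02
tool_pos: [0.5541, -0.1192, 0.1972]
tool_rot: [3.142, -0.006, 2.882]
contact_force: [-11.4, 2.1, 9.2]
opening: 0.0358
grip_force: 19.8
```

Converted, -0.03 m is -0.05, -0.025 m is -0.0417.

```bash
python3 drive.py '[[[0, 0, 0, 0, 0, 0], [0, 0, 0, 0, 0, 0], [0, 0, 0, 0, 0, 0]]]' 0.056
python3 drive.py '[[[0, 0, -0.0083, 0, 0, 0], [0, 0, -0.0333, 0, 0, 0], [0, 0, -0.05, 0, 0, 0], [0, 0, -0.05, 0, 0, 0], [0, 0, -0.0417, 0, 0, 0], [0, 0, -0.0167, 0, 0, 0], [0, 0, 0, 0, 0, 0]]]'
python3 - <<'E'
from h import *
delta(clw(0),.150,CTH+np.pi)
c=save("top","pics/top4.png"); s=save("side","pics/side4.png")
a=cv2.imread("pics/top4.png"); b=cv2.imread("pics/side4.png")
A=cv2.resize(a[160:260,330:410],None,fx=4.6,fy=4.6,interpolation=cv2.INTER_CUBIC)
B=cv2.resize(b[155:235,295:385],None,fx=4.6,fy=4.6,interpolation=cv2.INTER_CUBIC)
o=np.zeros((500,800,3),np.uint8); o[:A.shape[0],:A.shape[1]]=A; o[:B.shape[0],A.shape[1]:A.shape[1]+B.shape[1]]=B; cv2.imwrite("pics/z4.png",o)
E
```

```text
time: 9.27
tool_pos: [0.556, -0.1197, 0.1973]
tool_rot: [3.142, 0.001, 2.882]
contact_force: [-0.2, 0.1, 0.7]
opening: 0.0514
grip_force: 0.0
time: 9.85
tool_pos: [0.5563, -0.1198, 0.32]
tool_rot: [-3.141, 0.006, 2.882]
contact_force: [1.2, 0.3, -0.0]
opening: 0.0561
grip_force: 0.0
rotvec [-0.0003  0.006   0.0318] then tool-axis d [-0.0921  0.      0.011 ] world d [ 0.0882 -0.0264 -0.011 ]
```

View pics/z4.png

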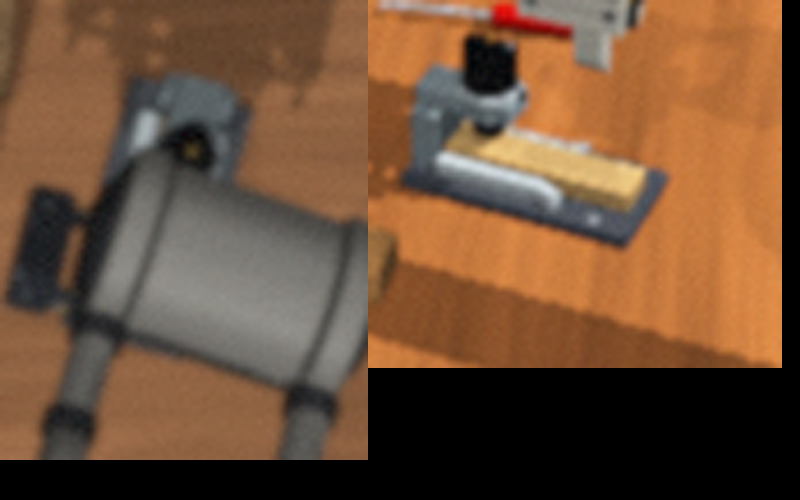

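Side view: the strip lies flat in the channel with its front under the foot, up against the column, and its tail at about (640,185). I'll check the tail corners numerically and use the brass pin to refine the knob axis.

Run:
```python
from h import *
for n,i in(("top",0),("side",4),("side",0)):
    c=dict(np.load(f"pics/{n}{i}.png.npz")); k=proj(c,[*CL,.123]); print(n,i,"pin expected",k.round(1))
    x,y=k.round().astype(int); h=cv2.cvtColor(np.ascontiguousarray(c["image"]),cv2.COLOR_RGB2HSV).astype(int)
    m=np.zeros(h.shape[:2],bool); m[y-7:y+8,x-7:x+8]=1
    m&=(h[...,0]>12)&(h[...,0]<32)&(h[...,1]>90)&(h[...,2]>45)
    Y,X=np.nonzero(m); w=h[Y,X,2]*1.; print(len(X)); 
    if len(X): u,v=(X*w).sum()/w.sum(),(Y*w).sum()/w.sum(); print(u,v,onz(c,u,v,.122),CL)
c=dict(np.load("pics/side4.png.npz"))
for P in[(-.12,.018,.03),(-.12,-.018,.03),(.03,.018,.03)]: print(P,((proj(c,[*clw(*P[:2]),P[2]])-[295,155])*4.6+[368,0]).round())
```

```text
top 0 pin expected [371.3 192. ]
14
371.2743837084673 192.524115755627 [ 0.64310062 -0.14613806  0.122     ] [ 0.6445 -0.1462]
side 4 pin expected [321.  163.1]
41
319.6584770334198 163.57576682435527 [ 0.6486308  -0.14402944  0.122     ] [ 0.6445 -0.1462]
side 0 pin expected [321.  163.1]
43
319.1033943375567 163.16518066635382 [ 0.65082605 -0.14632528  0.122     ] [ 0.6445 -0.1462]
(-0.12, 0.018, 0.03) [627. 194.]
(-0.12, -0.018, 0.03) [644. 167.]
(0.03, 0.018, 0.03) [441. 144.]
```

Converted, -0.02 m is -0.0333, -0.018 m is -0.03, 0.032 rad is 0.008.

```bash
python3 drive.py '[[[0, 0, 0, 0, 0, 0.008], [-0.03, 0, 0, 0, 0, 0], [-0.0333, 0, 0, 0, 0, 0], [-0.0333, 0, 0, 0, 0, 0], [-0.0333, 0, 0, 0, 0, 0], [-0.0233, 0, 0, 0, 0, 0], [0, 0, 0, 0, 0, 0], [0, 0, 0, 0, 0, 0]]]' 0.04
python3 - <<'E'
from h import *
delta(clw(0),.114,CTH+np.pi)
E
```

```text
time: 10.62
tool_pos: [0.6435, -0.1461, 0.3144]
tool_rot: [3.141, -0.004, 2.85]
contact_force: [-0.4, -0.2, -0.8]
opening: 0.0397
grip_force: 0.0
rotvec [ 0.0003 -0.0044 -0.0003] then tool-axis d [-0.001   0.0001  0.0414] world d [ 0.001  -0.0001 -0.0414]
```

Converted, 0.012 m is 0.02, 0.01 m is 0.0167, -0.004 rad is -0.001.

```bash
python3 drive.py '[[[-0.0017, 0, 0.02, 0, -0.001, 0], [0, 0, 0.02, 0, 0, 0], [0, 0, 0.0167, 0, 0, 0], [0, 0, 0.0108, 0, 0, 0], [0, 0, 0, 0, 0, 0], [0, 0, 0, 0, 0, 0]]]'
python3 drive.py '[[[0, 0, 0, 0, 0, 0], [0, 0, 0, 0, 0, 0], [0, 0, 0, 0, 0, 0], [0, 0, 0, 0, 0, 0], [0, 0, 0, 0, 0, 0], [0, 0, 0, 0, 0, 0]]]' 0.005 15
python3 -c "
from h import *
print(robot.observe()['torque']); delta(clw(0),.114,CTH+np.pi)"
```

```text
time: 11.12
tool_pos: [0.6446, -0.1463, 0.2762]
tool_rot: [3.141, 0.003, 2.85]
contact_force: [-0.3, 0.8, 0.4]
opening: 0.04
grip_force: 0.0
time: 11.62
tool_pos: [0.6448, -0.1466, 0.2772]
tool_rot: [-3.141, 0.005, 2.85]
contact_force: [-0.2, -0.5, 2.3]
opening: 0.0138
grip_force: 15.0
[-0.09120533  0.11866083  0.02411066]
rotvec [-0.0003  0.0048 -0.0004] then tool-axis d [0.0005 0.0003 0.0042] world d [-0.0003  0.0004 -0.0042]
```

```bash
cat > t.py <<'E'
from h import *
o=[robot.observe()]
s=o[-1]; print("t",round(s["time"],2),"yaw",round(s["tool_rot"][2],3),"turned",round(2.85-s["tool_rot"][2],3),"tau",s["torque"].round(3),"F",s["contact_force"].round(1),"grip",s["grip_force"],round(s["opening"],4),"q6",round(s["qpos"][5],2))
E
python3 drive.py '[[[0, 0, 0, 0, 0, 0], [0, 0, 0, 0, 0, 0], [0, 0, 0, 0, 0, 0.015], [0, 0, 0, 0, 0, 0.015], [0, 0, 0, 0, 0, 0.015]]]' 0.005 45 >/dev/null; python3 t.py
python3 drive.py '[[[0, 0, 0, 0, 0, 0.015], [0, 0, 0, 0, 0, 0.015], [0, 0, 0, 0, 0, 0.015], [0, 0, 0, 0, 0, 0.015], [0, 0, 0, 0, 0, 0.015], [0, 0, 0, 0, 0, 0.015]]]'  >/dev/null; python3 t.py
```

```text
t 12.03 yaw 2.667 turned 0.183 tau [-0.417  0.209  0.134] F [-1.7 -1.6  2.7] grip 45.006728768348694 0.0139 q6 -1.44
t 12.53 yaw 2.307 turned 0.543 tau [-0.636  0.44   0.123] F [-2.8 -3.8  3.3] grip 45.008105635643005 0.0138 q6 -1.08
```

Converted, -0.0003 m is -0.0005, 0.05 rad is 0.0125.

```bash
python3 drive.py '[[[0, -0.0005, 0, 0, 0, 0.0125], [0, -0.0005, 0, 0, 0, 0.0125]]]'  >/dev/null; python3 t.py
python3 drive.py '[[[0, 0, 0, 0, 0, 0.0125], [0, 0, 0, 0, 0, 0.0125]]]'  >/dev/null; python3 t.py
```

```text
t 12.7 yaw 2.207 turned 0.643 tau [-0.396  0.143  0.141] F [-0.3 -1.1  1.7] grip 45.00680387020111 0.0138 q6 -0.98
t 12.87 yaw 2.108 turned 0.742 tau [-0.519  0.271  0.127] F [-0.7 -1.9  3.3] grip 45.00773549079895 0.014 q6 -0.88
```

Converted, 0.05 rad is 0.0125.

```bash
python3 drive.py '[[[0, 0, 0, 0, 0, 0.0125], [0, 0, 0, 0, 0, 0.0125]]]'  >/dev/null; python3 t.py
```

```text
t 13.03 yaw 2.008 turned 0.842 tau [-0.55   0.332  0.076] F [-1.4 -2.9  3.1] grip 45.00808238983154 0.0139 q6 -0.78
```

Converted, 0.05 rad is 0.0125.

```bash
python3 drive.py '[[[0, 0, 0, 0, 0, 0.0125], [0, 0, 0, 0, 0, 0.0125]]]'  >/dev/null; python3 t.py
```

```text
t 13.2 yaw 1.908 turned 0.942 tau [-0.543  0.404  0.064] F [-2.1 -2.1  4.1] grip 45.0085186958313 0.0135 q6 -0.68
```

Converted, -0.0003 m is -0.0005, 0.05 rad is 0.0125.

```bash
python3 drive.py '[[[0, -0.0005, 0, 0, 0, 0.0125], [0, 0, 0, 0, 0, 0.0125]]]'  >/dev/null; python3 t.py
```

```text
t 13.37 yaw 1.808 turned 1.042 tau [-0.505  0.344  0.087] F [-1.4 -2.6  3.7] grip 45.007864236831665 0.014 q6 -0.58
```

Converted, 0.05 rad is 0.0125.

```bash
python3 drive.py '[[[0, 0, 0, 0, 0, 0.0125], [0, 0, 0, 0, 0, 0.0125]]]'  >/dev/null; python3 t.py
```

```text
t 13.53 yaw 1.708 turned 1.142 tau [-0.542  0.447  0.172] F [-1.  -2.2  2.6] grip 45.01719832420349 0.0135 q6 -0.48
```

Converted, 0.05 rad is 0.0125.

```bash
python3 drive.py '[[[0, 0, 0, 0, 0, 0.0125], [0, 0, 0, 0, 0, 0.0125]]]'  >/dev/null; python3 t.py
```

```text
t 13.7 yaw 1.608 turned 1.242 tau [-0.583  0.441  0.413] F [-1.3 -3.1  3. ] grip 45.143022537231445 0.0138 q6 -0.38
```

Units first: shifts go in shares of 0.6 m and turns go in shares of 4 rad. So 0.06 rad is 0.015.

```bash
for i in 1; do python3 drive.py '[[[0, 0, 0, 0, 0, 0.015]]]'  >/dev/null; python3 t.py; python3 drive.py '[[[0, 0, 0, 0, 0, 0.015]]]' >/dev/null; python3 t.py;  python3 drive.py '[[[0, 0, 0, 0, 0, 0.015]]]' >/dev/null; python3 t.py;  python3 drive.py '[[[0, 0, 0, 0, 0, 0.015]]]' >/dev/null; python3 t.py;  python3 drive.py '[[[0, 0, 0, 0, 0, 0.015]]]' >/dev/null; python3 t.py; done
```

```text
t 13.78 yaw 1.548 turned 1.302 tau [-0.564  0.522  0.47 ] F [-2.9 -2.4  3.9] grip 45.1758474111557 0.0136 q6 -0.32
t 13.87 yaw 1.488 turned 1.362 tau [-0.633  0.524  0.556] F [-3.9 -2.6  3.6] grip 45.18017828464508 0.0138 q6 -0.26
t 13.95 yaw 1.428 turned 1.422 tau [-0.599  0.57   0.46 ] F [-2.7 -2.5  3.4] grip 45.14849781990051 0.0135 q6 -0.2
t 14.03 yaw 1.368 turned 1.482 tau [-0.599  0.623  0.407] F [-3.8 -2.   4.8] grip 45.105080008506775 0.0135 q6 -0.14
t 14.12 yaw 1.308 turned 1.542 tau [-0.546  0.678  0.352] F [-2.9 -3.5  4.1] grip 45.075284242630005 0.014 q6 -0.08
```

Converted, -0.0003 m is -0.0005, 0.06 rad is 0.015.

```bash
python3 drive.py '[[[0, -0.0005, 0, 0, 0, 0.015], [0, 0, 0, 0, 0, 0.015], [0, 0, 0, 0, 0, 0.015]]]'  >/dev/null; python3 t.py; python3 drive.py '[[[0, 0, 0, 0, 0, 0.015], [0, 0, 0, 0, 0, 0.015]]]' >/dev/null; python3 t.py;  python3 drive.py '[[[0, 0, 0, 0, 0, 0.015]]]' >/dev/null; python3 t.py;  python3 drive.py '[[[0, 0, 0, 0, 0, 0.015]]]' >/dev/null; python3 t.py;  python3 drive.py '[[[0, 0, 0, 0, 0, 0.0075]]]' >/dev/null; python3 t.py
```

```text
t 14.37 yaw 1.128 turned 1.722 tau [-0.506  0.669  0.361] F [-2.8 -2.2  4.8] grip 45.11031210422516 0.0136 q6 0.1
t 14.53 yaw 1.008 turned 1.842 tau [-0.544  0.751  0.5  ] F [-2.9 -1.9  3.8] grip 45.17960608005524 0.0139 q6 0.22
t 14.62 yaw 0.948 turned 1.902 tau [-0.492  0.774  0.504] F [-3.  -1.9  3.7] grip 45.17328143119812 0.0137 q6 0.28
t 14.7 yaw 0.888 turned 1.962 tau [-0.495  0.863  0.481] F [-2.2 -2.3  4.5] grip 45.13483285903931 0.0138 q6 0.34
t 14.78 yaw 0.858 turned 1.992 tau [-0.52   0.85   0.415] F [-3.2 -2.2  4.7] grip 45.1140421628952 0.0138 q6 0.37
```

Converted, -0.03 m is -0.05, -0.02 m is -0.0333.

```bash
python3 drive.py '[[[0, 0, 0, 0, 0, 0], [0, 0, 0, 0, 0, 0], [0, 0, 0, 0, 0, 0], [0, 0, 0, 0, 0, 0]]]' 0.04; python3 t.py
python3 drive.py '[[[0, 0, -0.0083, 0, 0, 0], [0, 0, -0.025, 0, 0, 0], [0, 0, -0.05, 0, 0, 0], [0, 0, -0.05, 0, 0, 0], [0, 0, -0.05, 0, 0, 0], [0, 0, -0.0333, 0, 0, 0], [0, 0, 0, 0, 0, 0], [0, 0, 0, 0, 0, 0]]]'
python3 drive.py '[[[0, -0.0333, 0, 0, 0, 0], [0, -0.05, 0, 0, 0, 0], [0, -0.05, 0, 0, 0, 0], [0, -0.05, 0, 0, 0, 0], [0, -0.0333, 0, 0, 0, 0], [0, -0.0167, 0, 0, 0, 0], [0, 0, 0, 0, 0, 0]]]'
python3 - <<'E'
from h import *
a=save("top","pics/top5.png")["image"][:,:,::-1]; s=save("side","pics/side5.png"); b=s["image"][:,:,::-1]
A=cv2.resize(a[155:285,150:520],(740,260),interpolation=cv2.INTER_CUBIC)
B=cv2.resize(b[145:220,290:385],None,fx=4.2,fy=4.2,interpolation=cv2.INTER_CUBIC)
B0=cv2.resize(cv2.imread("pics/side4.png")[145:220,290:385],None,fx=4.2,fy=4.2,interpolation=cv2.INTER_CUBIC)
o=np.zeros((600,800,3),np.uint8); o[:260,:740]=A; o[265:580,:399]=B; o[265:580,400:799]=B0; cv2.imwrite("pics/z5.png",o)
E
```

```text
time: 15.12
tool_pos: [0.6439, -0.1466, 0.2764]
tool_rot: [3.138, -0.002, 0.86]
contact_force: [0.9, -0.6, -0.8]
opening: 0.0355
grip_force: 0.0
t 15.12 yaw 0.86 turned 1.99 tau [-0.068  0.09  -0.02 ] F [ 0.9 -0.6 -0.8] grip 0.0 0.0355 q6 0.37
time: 15.78
tool_pos: [0.6433, -0.1466, 0.4083]
tool_rot: [3.135, -0.003, 0.86]
contact_force: [1.3, -0.1, -0.5]
opening: 0.04
grip_force: 0.0
time: 16.37
tool_pos: [0.5361, -0.0542, 0.4056]
tool_rot: [3.14, -0.001, 0.861]
contact_force: [-0.3, 0.7, 0.1]
opening: 0.0402
grip_force: 0.0
```

View pics/z5.png

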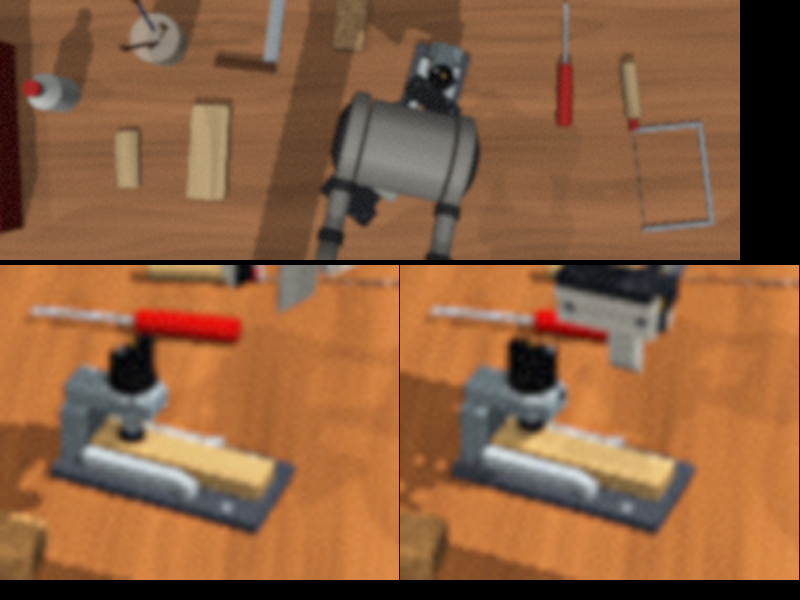

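The bottom-left view shows the foot down on the strip at about (130,432). The strip is still home, with its tail at (270,475) as before tightening, and the bystanders haven't moved.

```bash
python3 -c "
from cell import robot, optics
print(robot.hand_in())"
```

```text
the job is handed in; nothing more can be done
None
```

The strip is home against the stop and clamped. I count one click, from the torque trace and about 0.76 rad of clutch slip (I didn't measure the pin). The knob is released, the other items look undisturbed, and the job was handed in at about 16.5 s, with no verdict shown.

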